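# Refit a dishwasher door hinge with a ratchet spanner

## Task

The dishwasher door lies on the worktop with one hinge bracket still loose, the one with the ratchet spanner on its bolt. Push that bracket fully home so its shoulder tabs sit against the door's edge, then tighten its bolt clockwise until it is fully tight; the bracket's cheeks block a full turn, so swing the handle back and forth and let the ratchet do it. Leave the spanner on the bolt and do not shift the mug, the filter or its tray.

Things in the scene. Friction and masses are not known exactly. Their poses are not given: they have to be found in the camera images.
- door: Dishwasher door, a 390 x 520 mm steel pan fixed on the worktop, floor 14 mm and rim 30 mm high. Origin on the bolt axis at worktop level; +x from the hinge edge into the door (away from the robot), +y left, z up. Hinge edge at x = -55 mm, side rims at y = +100 and -420 mm. A second, finished hinge without spanner sits at y = -320 mm. Dispenser housing, 36 mm high, at x 195..295, y -85..-235 mm
- bolt_axis (a point): Point on the loose hinge's bolt axis, level with the middle of the spanner handle (56 mm above the worktop); axes as the door's. The spanner's ring, 38 mm across, sits on the bolt's hexagon head here
- hinge_barrel (a point): Centre of the loose bracket's pivot barrel, a steel cylinder 18 mm in diameter and 100 mm long across the bracket (along the door's y), 42 mm above the worktop, at the end that sticks out of the door towards the robot. It moves with the bracket; 100 mm behind the bolt axis (-x) when home. Free worktop on its robot side
- hinge_slide (a joint): How far the loose bracket stands out from home along the door's -x, m: 0 = home, hard stop, both shoulder tabs against the door's edge; starts 0.012 to 0.024. 4 to 6 N on the barrel towards +x slides it; it stays where left. The bracket's two upright cheeks stand 36 mm either side of the bolt, 70 mm high, from the barrel to 32 mm past the bolt (+x) when home
- spanner (a joint): Angle of the spanner handle about the bolt, rad: 0 = handle along the door's +x, positive = clockwise from above (handle towards the door's -y). The cheeks limit it to -0.60 .. 0.60. Clockwise drives the bolt, turning back clicks freely (24 teeth: up to 0.26 rad of a swing can be lost before it bites). It stays where left
- spanner_handle (a point): Point on the handle's centre line, 115 mm from the bolt axis, 56 mm above the worktop; x axis along the handle, outward. The handle is a steel bar 18 mm wide, 11 mm thick (51 to 62 mm above the worktop), straight from 39 to 159 mm from the bolt axis, with a round end 26 mm across centred 163 mm out. Free below it to the door's floor. About 5 N sideways here tightens, about 2 N turns it back
- bolt (a joint): Angle the bolt has been turned, rad, clockwise seen from above positive; it starts between 1.0 and 2.0 and is fully tight, with a hard stop, at 4.40. It never turns back by itself
- mug_mid (a point): Middle of a stoneware mug, 84 mm across and 95 mm high with a side handle, standing on the worktop; leave it
- filter_tray: Clear plastic tray 200 x 160 x 30 mm, origin at the centre of its underside; leave it
- cylinder_filter_mid (a point): Point on the axis 60 mm up of the steel cylinder filter, 84 mm across and 142 mm high, standing in the tray; leave it

How it is judged:
On the way, in this order (a step that is already met when the one before it is completed fails the run):
1. the loose bracket is pushed home against the door's edge (value of joint hinge_slide below 0.0025 m), for 0.2 s.
2. the bolt is tight (value of joint bolt above 4.25 rad), for 0.2 s.
At the end, for the whole second after the job is handed in: The bracket is within 2.5 mm of home, the bolt within 0.15 rad of fully tight (4.40 rad), and the spanner, still on the bolt, is at rest (value of joint hinge_slide below 0.0025 m and value of joint bolt above 4.25 rad and velocity of joint spanner between -0.1 and 0.1 rad/s); the robot touches nothing.
It fails at once if the bolt is tightened while the bracket is not home (value of joint bolt above 3.2 rad and value of joint hinge_slide above 0.0035 m).
It fails at once if the mug, the filter or its tray is shifted by more than 25 mm (distance of any of mug_mid, filter_tray, cylinder_filter_mid from where it was at the start of the episode above 0.025 m).
It also fails if it takes over 67 s, if anything falls off the work surface, if the arm or the gripper's body presses on something with over 40 N, if the wrist force passes 120 N, or if a joint passes its speed limit or range.

## Robot

A 6-joint arm with a two-finger parallel gripper is mounted at the origin on the work surface. World frame = base frame: x ahead of the robot, y to its left, z up, the work surface at z = 0. Lengths are in m, angles in rad, forces in N, time in s.
With the tool pointing down it reaches from about 0.425 to 0.95 m from the base axis. Payload 14.7 kg.
Tool frame: the origin (TCP) lies midway between the tips of the shut fingers; the grasp point (between the pads) lies 19 mm behind it; z points along the fingers, y is the direction in which the jaws open and shut (so a half turn about z gives the same grasp; the last joint's range is limited). The gripper opens to 85 mm and grips with 20 to 120 N. Pads are 22 mm wide; open, the fingers measure 114 mm over their backs; the gripper's body (76 mm by 85 mm) begins 54 mm behind the grasp point. The pads swing forward as they close: fully open they stand 13 mm farther back than shut.
Start: joints at [1.161, 0.48, 1.596, -0, 1.065, -0.047], TCP at [0.231, 0.608, 0.231] pointing down, gripper open.
Joint ranges: [-2.75, 2.75], [-0.82, 2.05], [0.23, 2.67], [-1.56, 4.7], [0.09, 2.69], [-2.92, 2.92]. Speed limits (rad/s): [1.89, 1.89, 2.39, 3.01, 3.01, 3.01].

## Interface

Orientations are given as a unit quaternion [x, y, z, w].
In Python, from plant import manip, fingers, solver, imaging gives the robot as it stands. Calls block until the motion is done:
- manip.move_to(position, orientation): joint-space move of the TCP to a pose.
- manip.line_to(position, frame=None, velocity=0.15, guard=None): straight line of the TCP; frame=None keeps the orientation; velocity is the mean speed in m/s. With guard (N) it stops when the force on the tool has changed by that much, and returns True; else False.
- manip.set_joints(angles): joint-space move.
- fingers.open_jaws() and fingers.grasp(squeeze=None): open the fingers fully, or close them until they stop; squeeze is the grip in N (None keeps the last).
- manip.wait(seconds).
- solver.solve_ik(position, orientation): joint angles nearest the present ones, or None.
- manip.observe(): the state.
- imaging.grab_frame(name): name is "scene" or "side" or "wrist"; returns the picture (400x640x3 uint8, blue, green, red); there is no depth.
- imaging.camera_params(name): a dict with "K" (3x3 intrinsics, pixels), "distortion" ([k1, k2, p1, p2, k3] as OpenCV has them; the pictures are not rectified), "R" (3x3) and "t" (3): a world point X has camera coordinates R X + t. Camera axes: x right, y down, z forward; pixel columns grow to the right and rows downward; lengths in m; the calibration is good to about 2 mm. A picture is of the moment at which its call begins: read the wrist's pose just before it. camera_params takes no time and is no camera call; for the wrist camera it gives the pose at the moment of the call.
A pose or a line that the arm cannot do raises manip.IKError and nothing moves.
- manip.close_job(): hands the job in, once; it reports no verdict.
Trained networks look in the newest picture that a camera, given by its name, has taken for a name from the list of things; names that differ only in an ending like _2 or _b are one class to them, and where a whole thing is asked for, a point or a joint stands for the part that bears it (a point fixed in the world has none). Each returns a list of dicts, best first, with "confidence" (0 to 1); they miss things now and then, are a little off and sometimes report something else, mostly with a low value. They report only what shows in the picture. A call takes as long as a camera call.
- imaging.silhouettes(camera, query): "mask" (400x640 bool, what is visible of it) and "pixel" ([column, row] in pixels, amid what is visible of it).
The state is a dict: "t": time; "joint_positions": joint angles; "qd": joint speeds; "joint_efforts": joint torques, N m; "ee_pos": TCP position; "orientation": TCP orientation; "ft_force": force on the tool from outside, world axes, zero at the start; "wrist_torque": the same for the moment, N m; "gripper_width": finger opening in m.
Only numpy, scipy, OpenCV 4.12 (cv2) and the standard library are available. Lean on these libraries where they do the work, as an engineer would, in place of code of your own. Each camera call takes 0.05 s, during which the arm holds its last target. There are 200 camera calls.

## Working session

There is one attempt and no reset: what is moved stays moved. The work goes in short steps, each a Python script; the robot and the scene stay as the last script left them, time stands still between calls to the robot, and variables do not carry over. Pictures are saved under pics/ and viewed, about 8 in all and at most 12, crops included, and the job is handed in when it is done.

```bash
ls; mkdir -p pics
python3 - <<'E'
from plant import manip, fingers, solver, imaging
import cv2, numpy as np
o=manip.observe();print(o['t'],o['ee_pos'],o['orientation'])
for c in ['scene','side']:
    im=imaging.grab_frame(c);cv2.imwrite(f'pics/{c}0.png',im)
    p=imaging.camera_params(c);print(c,p['K'].tolist() if hasattr(p['K'],'tolist') else p['K'],p['distortion'],(-np.array(p['R']).T@np.array(p['t'])))
    for q in ['spanner','spanner_handle','hinge_barrel','hinge_slide','mug_mid','filter_tray','cylinder_filter_mid','door']:
        r=imaging.silhouettes(c,q)
        print(q,[(round(d['confidence'],2),np.round(d['pixel']).tolist(),int(d['mask'].sum())) for d in r[:3]])
        if r: np.save(f'pics/{c}_{q}.npy',r[0]['mask'])
E
```

```text
pics
0.0 [0.23047015 0.60732176 0.23064759] [ 1.80405298e-01  9.83592155e-01 -6.11776323e-04 -1.61922686e-04]
scene [[399.43841787718367, 0.0, 317.557228099917], [0.0, 399.43841787718367, 198.3878180284097], [0.0, 0.0, 1.0]] [-0.0388846  0.         0.         0.         0.       ] [ 0.92436095 -0.24062532  0.72637512]
spanner [(0.77, [275.0, 302.0], 1137)]
spanner_handle [(0.87, [280.0, 304.0], 1020), (0.63, [213.0, 288.0], 3279)]
hinge_barrel [(0.96, [212.0, 290.0], 3125)]
hinge_slide [(0.81, [212.0, 289.0], 3233)]
mug_mid [(0.86, [311.0, 160.0], 1508)]
filter_tray [(0.78, [416.0, 194.0], 3251)]
cylinder_filter_mid [(0.95, [433.0, 175.0], 1859)]
door [(0.69, [270.0, 348.0], 26876), (0.15, [414.0, 197.0], 3337)]
side [[462.8844796565199, 0.0, 321.1032238969909], [0.0, 462.8844796565199, 198.54552749553392], [0.0, 0.0, 1.0]] [-0.11711887  0.          0.          0.          0.        ] [ 0.37432358 -0.42695966  0.72089149]
spanner [(0.79, [411.0, 298.0], 1168), (0.5, [353.0, 142.0], 3105)]
spanner_handle [(0.86, [410.0, 301.0], 1374), (0.49, [478.0, 332.0], 38189)]
hinge_barrel [(0.69, [352.0, 342.0], 4871)]
hinge_slide [(0.86, [355.0, 339.0], 4986), (0.35, [394.0, 323.0], 96)]
mug_mid [(0.95, [259.0, 174.0], 2197), (0.47, [373.0, 112.0], 1787)]
filter_tray [(0.57, [351.0, 141.0], 3160)]
cylinder_filter_mid [(0.94, [376.0, 116.0], 1731)]
door [(0.73, [476.0, 335.0], 38370)]
```

View pics/scene0.png

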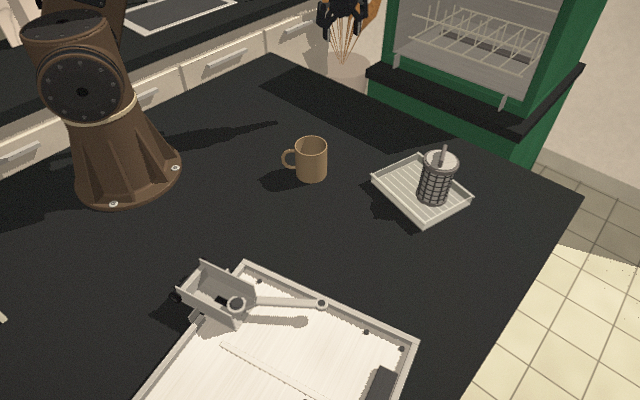

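View pics/side0.png

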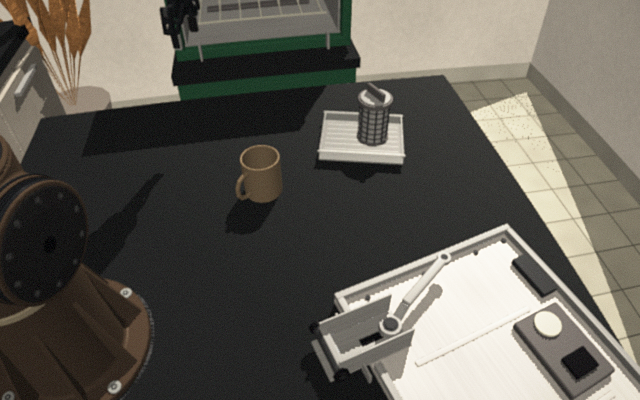

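The pictures show the spanner ring at about scene (236,303) and side (391,325), and the handle end at scene (322,303) and side (445,258). The left rim corners are at scene (245,262) and (418,340), side (340,293) and (508,228). Next I'll zoom in for exact pixels.

```bash
cat > h.py <<'E'
from plant import manip, fingers, solver, imaging
import cv2, numpy as np
from scipy.spatial.transform import Rotation as Ro
def ray(c,px,p=None):
    p=p or imaging.camera_params(c);R=np.array(p['R']);t=np.array(p['t'])
    u=cv2.undistortPoints(np.array([[px]],float),np.array(p['K']),np.array(p['distortion'],float))[0,0]
    return -R.T@t, R.T@np.array([u[0],u[1],1.])
def onz(c,px,z,p=None):
    o,d=ray(c,px,p);return o+d*(z-o[2])/d[2]
def tri(a,b):
    o1,d1=ray('scene',a);o2,d2=ray('side',b)
    s=np.linalg.lstsq(np.c_[d1,-d2],o2-o1,rcond=None)[0]
    p,q=o1+d1*s[0],o2+d2*s[1];return (p+q)/2,np.linalg.norm(p-q)
E
python3 - <<'E'
from h import *
for n,a,b in [('ring',(236,303),(391,325)),('end',(322,303),(445,258)),('c1',(245,262),(340,293)),('c2',(418,340),(508,228))]:
    z=.03 if n[0]=='c' else .06
    print(n,tri(a,b),onz('scene',a,z)[:2],onz('side',b,z)[:2])
a=cv2.imread('pics/scene0.png')[250:350,160:340];b=cv2.imread('pics/side0.png')[220:390,300:520]
cv2.imwrite('pics/cs.png',cv2.resize(a,None,fx=4.4,fy=4.4,interpolation=cv2.INTER_CUBIC))
cv2.imwrite('pics/cb.png',cv2.resize(b,None,fx=3.5,fy=3.5,interpolation=cv2.INTER_CUBIC))
E
```

```text
ring (array([ 0.54626562, -0.0662915 ,  0.04102533]), np.float64(0.003405095311960533)) [ 0.55589314 -0.0695067 ] [ 0.54179076 -0.07814212]
end (array([0.67417446, 0.03735292, 0.05884215]), np.float64(0.0037580562891923607)) [0.67375353 0.03881141] [0.6737903  0.03436009]
c1 (array([0.47801432, 0.01357351, 0.03071386]), np.float64(0.001732292287093944)) [0.47807532 0.01296523] [0.47793517 0.0150142 ]
c2 (array([0.8426834 , 0.11032278, 0.02694986]), np.float64(0.007893263513799997)) [0.84174031 0.11302635] [0.84048675 0.10325707]
```

View pics/cs.png

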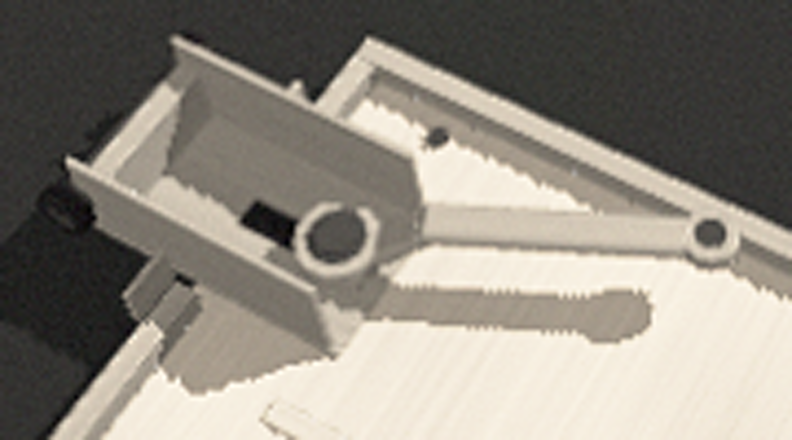

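View pics/cb.png

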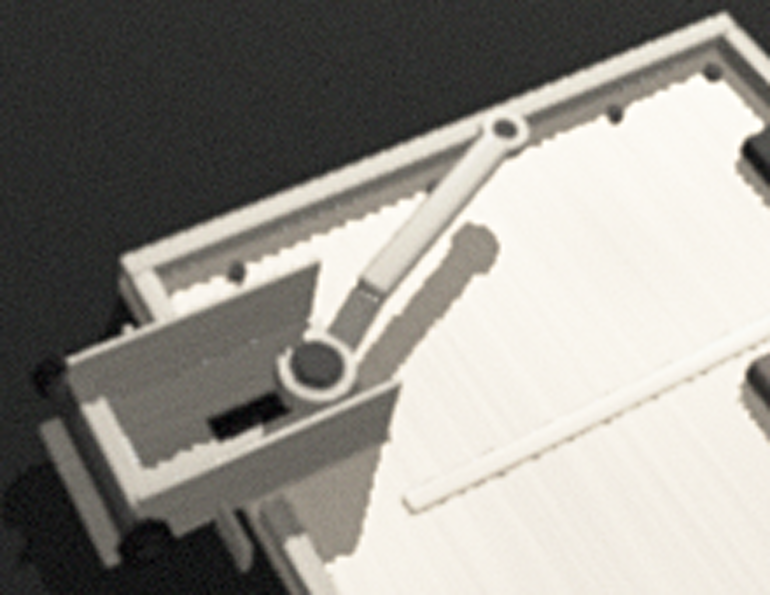

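Run:
```python
from h import *
S=lambda x,y:(x/4.4+160-.4,y/4.4+250-.4)
B=lambda x,y:(x/3.5+300-.36,y/3.5+220-.36)
P={}
for n,a,b,z in [('ring',S(336,236),B(317,365),.062),('end',S(711,233),B(504,127),.062),('c1',S(368,40),B(122,260),.03),('c2',(418,340),B(728,12),.03),
 ('cheekLfar',S(415,160),B(320,262),.07),('cheekRfar',S(332,298),B(402,382),.07),('cheekLback',S(173,37),B(66,360),.07),('cheekRback',S(72,160),B(138,498),.07),('capR',S(65,207),B(145,540),.042)]:
    p,e=tri(a,b);P[n]=p
    print(n,p.round(4),round(e,4),onz('scene',a,z)[:2].round(4),onz('side',b,z)[:2].round(4))
def ang(u,v): d=P[v]-P[u];return np.degrees(np.arctan2(d[1],d[0])),np.hypot(*d[:2])
for u,v in [('c1','c2'),('ring','end'),('cheekLback','cheekLfar'),('cheekRback','cheekRfar'),('cheekRfar','cheekLfar'),('cheekRback','cheekLback')]:print(u,v,ang(u,v))
```

```text
ring [ 0.5458 -0.0654  0.0408] 0.0009 [ 0.5573 -0.0704] [ 0.5406 -0.0771]
end [0.6724 0.0381 0.0613] 0.0004 [0.6728 0.0376] [0.6721 0.0379]
c1 [0.4682 0.0161 0.0287] 0.0007 [0.4688 0.016 ] [0.4681 0.0148]
c2 [0.8421 0.111  0.0352] 0.0012 [0.8417 0.113 ] [0.8457 0.1158]
cheekLfar [ 0.5558 -0.0248  0.0648] 0.0011 [ 0.5584 -0.0259] [ 0.5545 -0.0285]
cheekRfar [ 0.577  -0.09    0.0587] 0.002 [ 0.5824 -0.0916] [ 0.5738 -0.0967]
cheekLback [ 0.4278 -0.0584  0.0698] 0.0004 [ 0.4278 -0.0583] [ 0.4278 -0.0588]
cheekRback [ 0.4471 -0.1271  0.0666] 0.0017 [ 0.4491 -0.1269] [ 0.447  -0.1296]
capR [ 0.449  -0.1381  0.0451] 0.0004 [ 0.447  -0.1378] [ 0.4493 -0.1366]
c1 c2 (np.float64(14.248633301673273), np.float64(0.3858690193877693))
ring end (np.float64(39.271553177079184), np.float64(0.16352421540712495))
cheekLback cheekLfar (np.float64(14.7364353862272), np.float64(0.13237847141737158))
cheekRback cheekRfar (np.float64(15.964870034562914), np.float64(0.1351354631893036))
cheekRfar cheekLfar (np.float64(108.0405534721831), np.float64(0.06856549997829678))
cheekRback cheekLback (np.float64(105.72077915435025), np.float64(0.07135916599297441))
```

```bash
cat >> h.py <<'E'
yaw=np.radians(14.8);bolt=np.array([.5465,-.0663,0])
def D(x,y,z,y0=None):
    c,s=np.cos(yaw),np.sin(yaw);return bolt+np.array([c*x-s*y,s*x+c*y,z])
def ori(a,tilt=0,tdir=None):
    "tool down, tool x at world yaw a; tilt>0 leans fingertips back towards -tdir"
    R=Ro.from_matrix(np.c_[[np.cos(a),np.sin(a),0],[np.sin(a),-np.cos(a),0],[0,0,-1]])
    if tilt:
        t=yaw if tdir is None else tdir
        R=Ro.from_rotvec(tilt*np.array([-np.sin(t),np.cos(t),0]))*R
    return R.as_quat()
def hpose(th,r=.115,z=.037,flip=0):
    a=yaw-th;return bolt+np.array([r*np.cos(a),r*np.sin(a),z]),ori(a+flip*np.pi)
E
python3 - <<'E'
from h import *
q=lambda r:None if r is None else np.round(r,2)
def s(p,o):
    try:return q(solver.solve_ik(p,o))
    except Exception as e:return repr(e)
for k in (0,np.pi/2,-np.pi/2,np.pi):
  for t in (-.4,0,.25,.4): print(round(k,1),t,[s(D(x,0,.035),ori(yaw+k,t)) is not None for x in (-.15,-.14,-.12)],s(D(-.145,0,.13),ori(yaw+k,t)) is not None, Ro.from_quat(ori(yaw+k,t)).apply([0,0,1]).round(2))
for f in (0,1): print(f,[s(*hpose(th,flip=f)) for th in (-.58,0,.58)])
E
```

```text
0 -0.4 [True, True, True] True [ 0.38  0.1  -0.92]
0 0 [True, True, True] True [ 0.  0. -1.]
0 0.25 [True, True, True] True [-0.24 -0.06 -0.97]
0 0.4 [True, True, True] True [-0.38 -0.1  -0.92]
1.6 -0.4 [False, False, False] True [ 0.38  0.1  -0.92]
1.6 0 [True, True, True] True [ 0.  0. -1.]
1.6 0.25 [True, True, True] True [-0.24 -0.06 -0.97]
1.6 0.4 [True, True, True] True [-0.38 -0.1  -0.92]
-1.6 -0.4 [True, True, True] True [ 0.38  0.1  -0.92]
-1.6 0 [True, True, True] True [ 0.  0. -1.]
-1.6 0.25 [True, True, True] True [-0.24 -0.06 -0.97]
-1.6 0.4 [True, True, True] True [-0.38 -0.1  -0.92]
3.1 -0.4 [True, True, True] True [ 0.38  0.1  -0.92]
3.1 0 [True, True, True] True [ 0.  0. -1.]
3.1 0.25 [True, True, True] True [-0.24 -0.06 -0.97]
3.1 0.4 [True, True, True] True [-0.38 -0.1  -0.92]
0 [array([-0.02,  0.68,  1.8 , -0.  ,  0.66,  0.71]), array([-0.1 ,  0.72,  1.71, -0.  ,  0.71,  1.21]), array([-0.2 ,  0.72,  1.7 , -0.  ,  0.72,  1.69])]
1 [array([-0.02,  0.68,  1.8 , -0.  ,  0.66, -2.43]), array([-0.1 ,  0.72,  1.71, -0.  ,  0.71, -1.93]), array([-0.2 ,  0.72,  1.7 , -0.  ,  0.72, -1.45])]
```

Run:
```python
from h import *
fingers.grasp(20)
manip.move_to(D(-.155,0,.2),ori(yaw))
o=manip.observe();print(o['t'],o['ee_pos'],o['gripper_width'],D(-.155,0,.2))
im=imaging.grab_frame('wrist');cv2.imwrite('pics/w1.png',im)
p=imaging.camera_params('wrist');print((-np.array(p['R']).T@p['t']).round(3))
for n,X in [('bolt',D(0,0,.041)),('barrelL',D(-.114,.05,.042)),('barrelR',D(-.114,-.05,.042)),('tcp-down',D(-.155,0,.035))]:
    u=cv2.projectPoints(np.array([X]),cv2.Rodrigues(np.array(p['R']))[0],np.array(p['t']),np.array(p['K']),np.array(p['distortion'],float))[0].ravel()
    print(n,u.round(0)); cv2.circle(im,tuple(int(v) for v in u),3,(0,0,255),-1)
cv2.imwrite('pics/w1m.png',im)
```

```text
4.2583 [ 0.39699394 -0.10553289  0.20003716] 9.965738116221095e-05 [ 0.39664237 -0.10589409  0.2       ]
[ 0.477 -0.085  0.342]
bolt [323.   7.]
barrelL [270. 143.]
barrelR [374. 144.]
tcp-down [322. 183.]
```

View pics/w1m.png

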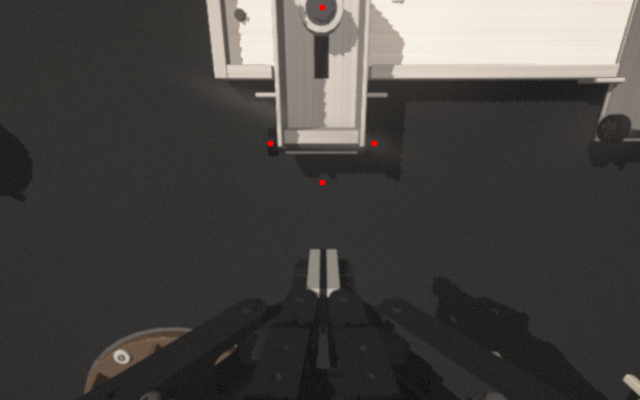

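The wrist view matches the model. The bolt is at (323,7), the barrel ends are at (270,143) and (374,144), and the tabs at row 95 stand off the door edge at row 76. Next: descend and push.

Run:
```python
from h import *
from plant import manip
print(manip.line_to(D(-.155,0,.034),guard=15))
def st():
    o=manip.observe();d=np.array(o['ee_pos'])-bolt;c,s=np.cos(yaw),np.sin(yaw);f=o['ft_force']
    return round(o['t'],1),'x',round(c*d[0]+s*d[1],4),'F',np.round(f,1)
print(st())
print(manip.line_to(D(-.085,0,.034),velocity=.03,guard=25));print(st())
im=imaging.grab_frame('wrist');cv2.imwrite('pics/w2.png',im)
```

```text
False
(5.6, 'x', np.float64(-0.1547), 'F', array([-0.4,  0.5,  0.1]))
True
(6.9, 'x', np.float64(-0.1203), 'F', array([-4.1,  2.2,  1.4]))
```

View pics/w2.png

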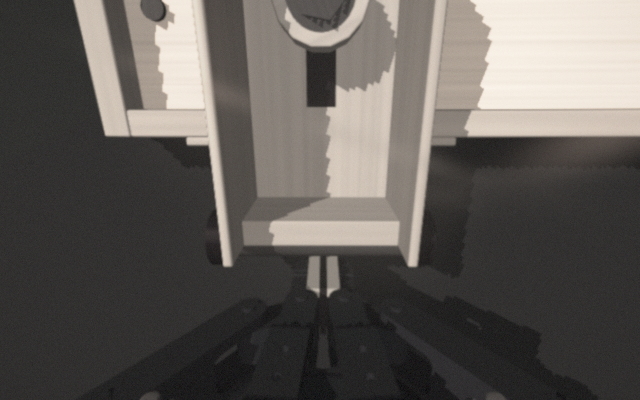

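The tabs at row 140 now meet the rim at row 136. I'll push a second time to confirm, then move to the handle.

```bash
cat >> h.py <<'E'
def st():
    o=manip.observe();d=np.array(o['ee_pos'])-bolt;c,s=np.cos(yaw),np.sin(yaw);f=np.array(o['ft_force'])
    x,y=c*d[0]+s*d[1],-s*d[0]+c*d[1]
    return f"t {o['t']:.1f} x {x:.4f} y {y:.4f} z {d[2]:.4f} th {np.arctan2(-y,x):.3f} r {np.hypot(x,y):.4f} F {c*f[0]+s*f[1]:.1f} {-s*f[0]+c*f[1]:.1f} {f[2]:.1f} w {o['gripper_width']:.4f}"
E
python3 - <<'E'
from h import *
print(manip.line_to(D(-.10,0,.034),velocity=.02,guard=30));print(st())
manip.line_to(D(-.15,0,.034));print(st())
manip.line_to(D(-.15,0,.20),velocity=.25)
fingers.open_jaws()
th=-.43
p,q=hpose(th,z=.16);manip.move_to(p,q);print(st())
im=imaging.grab_frame('wrist')
r=imaging.silhouettes('wrist','spanner_handle');print([(d['confidence'],d['pixel'],d['mask'].sum()) for d in r])
P=imaging.camera_params('wrist')
for rr in (.115,.163):
    X=hpose(th,r=rr,z=.062)[0]
    u=cv2.projectPoints(X[None],cv2.Rodrigues(np.array(P['R']))[0],np.array(P['t']),np.array(P['K']),np.array(P['distortion'],float))[0].ravel();print(u)
    cv2.circle(im,tuple(int(v) for v in u),3,(0,0,255),-1)
cv2.imwrite('pics/w3.png',im)
E
```

```text
True
t 7.3 x -0.1204 y 0.0018 z 0.0331 th -3.126 r 0.1204 F -2.6 0.2 0.4 w -0.0001
t 7.7 x -0.1501 y -0.0003 z 0.0341 th 3.140 r 0.1501 F -1.2 -0.1 -0.8 w -0.0001
t 10.3 x 0.1034 y 0.0476 z 0.1601 th -0.432 r 0.1138 F -0.5 -0.5 -0.0 w 0.0855
[(0.95, [322.9, 218.2], np.int64(4426))]
[321.47766816 201.76331389]
[321.35536413 142.78633693]
```

View pics/w3.png

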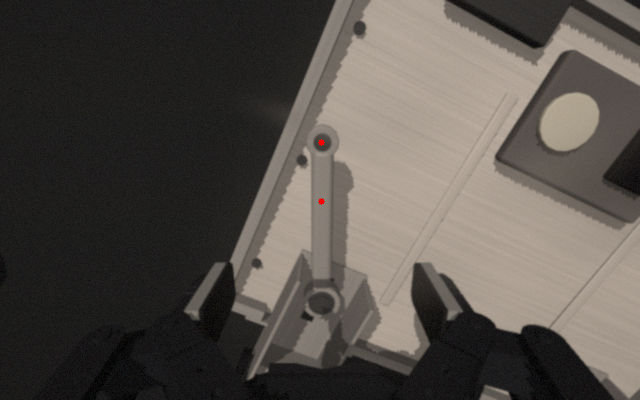

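The predicted handle points land on the handle at (321,202) and on its end at (321,143). The second push stopped at the same x, so the bracket is home. Next: grasp and one trial swing.

```bash
cat >> h.py <<'E'
def swing(a,b,n=5,v=.12,guard=25):
    for th in np.linspace(a,b,n+1)[1:]:
        p,q=hpose(th)
        hit=manip.line_to(p,q,velocity=v,guard=guard)
        print(('HIT ' if hit else '')+st())
        if hit: return True
    return False
E
python3 - <<'E'
from h import *
p,q=hpose(-.43);print(manip.line_to(p,velocity=.1,guard=15));print(st())
fingers.grasp(40);print(st())
swing(-.43,.54)
print('back');swing(.54,-.54,4)
E
```

```text
False
t 11.8 x 0.1050 y 0.0478 z 0.0376 th -0.428 r 0.1153 F 0.8 -0.2 0.2 w 0.0855
t 12.4 x 0.1045 y 0.0481 z 0.0371 th -0.431 r 0.1150 F -0.7 1.9 5.1 w 0.0174
t 12.7 x 0.1115 y 0.0266 z 0.0371 th -0.234 r 0.1146 F -3.3 2.2 7.6 w 0.0171
t 13.1 x 0.1141 y 0.0046 z 0.0371 th -0.041 r 0.1142 F -5.7 2.9 9.1 w 0.0172
t 13.4 x 0.1125 y -0.0174 z 0.0371 th 0.154 r 0.1138 F -7.4 4.1 11.2 w 0.0170
t 13.8 x 0.1066 y -0.0387 z 0.0371 th 0.348 r 0.1134 F -7.8 6.1 12.5 w 0.0169
t 14.1 x 0.0968 y -0.0585 z 0.0371 th 0.543 r 0.1131 F -8.6 7.6 13.0 w 0.0173
back
t 14.5 x 0.1097 y -0.0296 z 0.0371 th 0.263 r 0.1136 F -8.2 3.3 11.4 w 0.0175
t 14.9 x 0.1142 y 0.0008 z 0.0371 th -0.007 r 0.1142 F -7.7 1.5 9.5 w 0.0172
t 15.4 x 0.1104 y 0.0312 z 0.0371 th -0.276 r 0.1147 F -3.9 0.5 6.4 w 0.0172
t 15.8 x 0.0987 y 0.0595 z 0.0372 th -0.543 r 0.1152 F -0.0 1.9 4.4 w 0.0172
```

Swinging works with low forces, so I'll repeat until it hits the hard stop.

Run:
```python
from h import *
for k in range(6):
    print('fwd',k)
    if swing(-.54,.54,5): break
    print('back')
    if swing(.54,-.54,3): print('back hit');break
```

```text
fwd 0
t 16.1 x 0.1090 y 0.0359 z 0.0371 th -0.318 r 0.1148 F -2.2 3.4 7.9 w 0.0171
t 16.5 x 0.1137 y 0.0118 z 0.0371 th -0.103 r 0.1144 F -6.1 3.3 11.1 w 0.0174
t 16.9 x 0.1132 y -0.0128 z 0.0370 th 0.113 r 0.1139 F -8.0 4.1 12.0 w 0.0173
t 17.2 x 0.1074 y -0.0367 z 0.0370 th 0.329 r 0.1135 F -9.6 6.1 14.8 w 0.0176
t 17.6 x 0.0967 y -0.0588 z 0.0370 th 0.546 r 0.1131 F -10.9 9.8 15.2 w 0.0170
back
t 18.1 x 0.1120 y -0.0201 z 0.0371 th 0.177 r 0.1138 F -9.3 4.2 12.7 w 0.0173
t 18.6 x 0.1126 y 0.0208 z 0.0371 th -0.183 r 0.1145 F -5.4 2.7 9.7 w 0.0175
t 19.1 x 0.0989 y 0.0592 z 0.0372 th -0.540 r 0.1152 F -0.4 4.1 5.5 w 0.0173
fwd 1
t 19.5 x 0.1091 y 0.0357 z 0.0371 th -0.317 r 0.1148 F -3.7 3.8 10.1 w 0.0175
t 19.9 x 0.1138 y 0.0116 z 0.0371 th -0.102 r 0.1143 F -6.0 4.3 12.1 w 0.0172
t 20.2 x 0.1132 y -0.0130 z 0.0371 th 0.114 r 0.1139 F -8.1 5.8 13.6 w 0.0170
HIT t 20.5 x 0.1079 y -0.0341 z 0.0371 th 0.306 r 0.1132 F 9.0 28.6 12.2 w 0.0172
```

It hit a stop at th 0.31. To verify, I'll back off and come forward again: a tight bolt must stop within one tooth, 0.26 rad.

Run:
```python
from h import *
swing(.306,-.40,2)
print('fwd');print(swing(-.40,.5,9,v=.06,guard=30))
```

```text
HIT t 20.8 x 0.1122 y -0.0172 z 0.0371 th 0.152 r 0.1135 F 1.4 0.6 5.4 w 0.0171
fwd
t 21.8 x 0.1094 y 0.0339 z 0.0371 th -0.301 r 0.1145 F -2.0 6.5 10.1 w 0.0172
t 22.2 x 0.1122 y 0.0223 z 0.0371 th -0.196 r 0.1144 F -1.9 5.5 10.5 w 0.0173
t 22.5 x 0.1136 y 0.0114 z 0.0371 th -0.100 r 0.1141 F -3.5 9.5 13.4 w 0.0171
t 22.9 x 0.1139 y 0.0015 z 0.0370 th -0.014 r 0.1139 F -3.1 24.2 16.0 w 0.0173
t 23.2 x 0.1134 y -0.0082 z 0.0370 th 0.073 r 0.1137 F -0.0 37.8 17.8 w 0.0173
t 23.5 x 0.1120 y -0.0178 z 0.0370 th 0.158 r 0.1134 F 4.1 53.2 20.2 w 0.0171
t 23.9 x 0.1087 y -0.0317 z 0.0370 th 0.284 r 0.1132 F -10.2 6.7 15.8 w 0.0170
t 24.2 x 0.1041 y -0.0445 z 0.0370 th 0.404 r 0.1132 F -8.5 10.7 15.6 w 0.0172
t 24.6 x 0.0996 y -0.0534 z 0.0370 th 0.492 r 0.1130 F -2.9 24.1 17.0 w 0.0171
False
```

The force built to 53 N and then slipped, so I need to look.

Run:
```python
from h import *
print(st())
im=imaging.grab_frame('scene');w=imaging.grab_frame('wrist')
a=cv2.resize(im[230:370,150:350],None,fx=3,fy=3,interpolation=cv2.INTER_CUBIC)
b=cv2.resize(w[60:340,170:470],None,fx=.65,fy=.65)
out=np.zeros((420,795,3),np.uint8);out[:,:600]=a;out[:182,600:]=b[:182,:195]
cv2.imwrite('pics/m4.png',out)
```

```text
t 24.6 x 0.0996 y -0.0534 z 0.0370 th 0.492 r 0.1130 F -2.9 24.1 17.0 w 0.0171
```

View pics/m4.png

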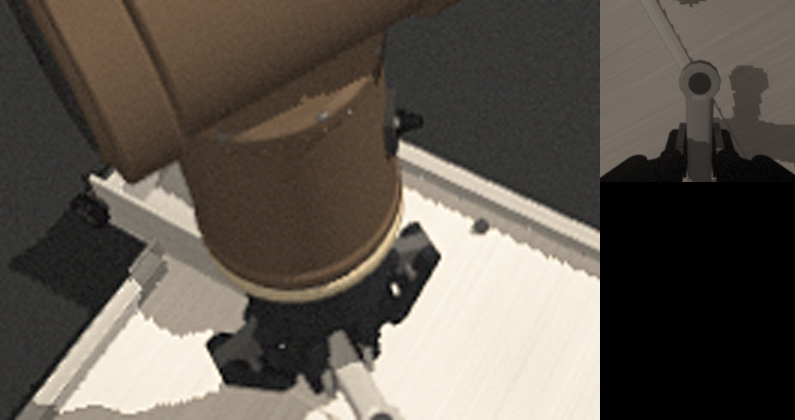

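The handle is still gripped and on the bolt, so most likely the ratchet skipped under overload against the stop. I'll repeat gently with an absolute force limit.

Run:
```python
from h import *
for th in (.3,.0,-.3,-.54): manip.line_to(*hpose(th),velocity=.12)
print(st())
for th in np.arange(-.48,.55,.06):
    manip.line_to(*hpose(th),velocity=.06);s=st();print(s)
    if float(s.split()[13])>30: break
```

```text
t 26.3 x 0.0984 y 0.0595 z 0.0371 th -0.543 r 0.1150 F 0.5 7.4 6.9 w 0.0173
t 26.6 x 0.1021 y 0.0526 z 0.0371 th -0.476 r 0.1149 F 0.7 6.3 8.0 w 0.0172
t 26.8 x 0.1050 y 0.0464 z 0.0371 th -0.416 r 0.1148 F 0.0 7.2 9.9 w 0.0172
t 27.1 x 0.1073 y 0.0404 z 0.0370 th -0.361 r 0.1147 F -1.0 9.5 11.0 w 0.0173
t 27.4 x 0.1091 y 0.0348 z 0.0370 th -0.309 r 0.1145 F -2.2 17.4 13.4 w 0.0172
t 27.6 x 0.1106 y 0.0291 z 0.0370 th -0.258 r 0.1144 F -2.9 25.7 16.4 w 0.0172
t 27.9 x 0.1118 y 0.0234 z 0.0370 th -0.206 r 0.1142 F -3.2 34.9 18.5 w 0.0173
t 28.2 x 0.1127 y 0.0176 z 0.0370 th -0.155 r 0.1140 F -1.1 44.2 21.1 w 0.0174
t 28.4 x 0.1132 y 0.0119 z 0.0370 th -0.105 r 0.1138 F -1.4 53.2 23.1 w 0.0172
t 28.7 x 0.1134 y 0.0062 z 0.0370 th -0.055 r 0.1136 F 0.3 63.0 25.2 w 0.0170
t 29.0 x 0.1137 y -0.0066 z 0.0371 th 0.058 r 0.1139 F -5.5 4.7 12.5 w 0.0172
t 29.2 x 0.1128 y -0.0140 z 0.0370 th 0.124 r 0.1137 F -6.0 7.9 14.0 w 0.0173
t 29.5 x 0.1118 y -0.0202 z 0.0370 th 0.179 r 0.1136 F -5.2 12.7 14.8 w 0.0174
t 29.8 x 0.1105 y -0.0260 z 0.0370 th 0.231 r 0.1135 F -3.0 20.7 14.9 w 0.0168
t 30.0 x 0.1089 y -0.0316 z 0.0370 th 0.283 r 0.1134 F 0.6 28.5 15.9 w 0.0174
t 30.3 x 0.1070 y -0.0372 z 0.0370 th 0.335 r 0.1133 F 3.5 36.4 15.9 w 0.0169
t 30.6 x 0.1048 y -0.0427 z 0.0370 th 0.387 r 0.1131 F 7.9 46.5 15.3 w 0.0171
t 30.8 x 0.1023 y -0.0479 z 0.0370 th 0.438 r 0.1129 F 13.1 55.3 15.8 w 0.0174
t 31.1 x 0.0995 y -0.0529 z 0.0370 th 0.489 r 0.1127 F 17.9 64.3 16.2 w 0.0173
```

The resistance builds to 60 N within about one tooth of wherever I start, so the bolt is at its stop. My force limit read the wrong field, so it didn't trip, but no harm was done. Next: unload, release and check the bracket.

Run:
```python
from h import *
for th in (.3,.1): manip.line_to(*hpose(th),velocity=.1)
print(st());fingers.open_jaws();manip.wait(.2);print(st())
manip.line_to(hpose(.1,z=.2)[0],velocity=.12)
manip.move_to(D(-.12,0,.2),ori(yaw));print(st())
cv2.imwrite('pics/w5.png',imaging.grab_frame('wrist'))
```

```text
t 31.9 x 0.1131 y -0.0109 z 0.0370 th 0.096 r 0.1137 F -6.5 7.1 13.0 w 0.0172
t 32.8 x 0.1144 y -0.0115 z 0.0370 th 0.100 r 0.1150 F 0.2 0.1 0.2 w 0.0851
t 35.2 x -0.1185 y -0.0007 z 0.2003 th 3.136 r 0.1185 F -0.0 -0.1 0.2 w 0.0851
```

View pics/w5.png

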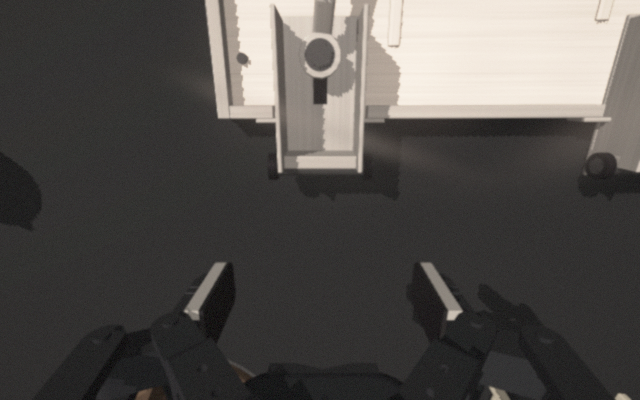

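The tabs lie against the edge at row 120. The loose barrel at row 165 is level with the finished hinge's barrel, and the spanner is on the bolt.

Run:
```python
from h import *
manip.wait(.3);manip.close_job();print(st())
```

```text
the job is handed in; nothing more can be done
the job is handed in; nothing more can be done
```

I pushed the loose bracket home, tightened its bolt with three clockwise ratchet swings of the spanner, and handed the job in at about 36 s. The spanner is still on the bolt.

- **Bracket:** Two pushes stopped hard at the same place, about 120 mm behind the bolt axis, which is the expected home position. The last wrist picture shows both tabs against the door's edge and the barrel level with the finished hinge's.
- **Bolt:** On the third swing the spanner ran into a hard stop. After backing off, resistance built up again within about one tooth from two different starting angles. The bolt angle can't be read directly, so "fully tight" is inferred from these stops.
- **What went wrong:** In those re-checks the guard did not trip the first time, and my own force limit failed the second time. The handle force rose to about 53–64 N, and the ratchet skipped a tooth or more. The wrist force limit of 120 N was not reached.
- **Final state:** After release the force on the tool read about zero and the robot was clear of everything. I never worked near the mug, filter or tray, but I did not check them again in a picture at the end.

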